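# Level the stage plate with its two tommy-bar foot screws

## Task

The stage plate on the bench is out of level. Turn its two foot screws by their cross bars until the bubbles of both tube vials rest centred between their inner lines, then take your hand off; leave the plate standing where it is and the things round it undisturbed.

Things in the scene. Friction and masses are not known exactly. Their poses are not given: they have to be found in the camera images.
- stage: Loose grey metal stage plate on three feet, 3 kg, 230 (x) x 216 (y) x 14 mm, with a grid of tapped holes. Origin: under its centre at bench level, z up. Its -x side faces roughly towards the robot, +y is its left seen from there. From the origin (x, y mm): left screw (-65, 85), right screw (-65, -85), fixed rear foot (95, 0). A hard shove slides it.
- plate_top (a point): Centre of the plate's top face, about 43 mm above the bench, axes as the plate's. Round each screw a bush stands 9 mm above this face and the bar's axis is 40 mm above it, so a fingertip can go down beside a bar to below it and push it sideways (36 mm clear under the bar).
- left_bar (a point): Left foot screw: centre of its cross bar, on the screw axis, about 83 mm above the bench. Level rod 8 mm thick, 92 mm long, 12 mm balls on its ends, through a head 20 mm wide from 11 mm below to 10 mm above the bar's axis. This point's x runs along the bar and turns with it. Right-hand thread, 1.5 mm a turn: clockwise from above raises this corner, anticlockwise lowers it.
- right_bar (a point): Right foot screw, exactly like the left one. Both turn with an even drag (0.07 Nm, about 2 N at the bar's end), stay where they are left, are free over some 4.5 turns in all (about 2.2 each way from level), and can be pushed round by one end of the bar through whole turns with nothing in the way.
- left_foot: Round foot pad, 25 mm wide, under the left screw; origin on its underside at the screw axis. Beside each screw (31 mm nearer the middle) a stud under the plate stops the corner about 2 mm below level. If a screw starts backed out further, its pad hangs in the air and its first turns clockwise do nothing until the pad takes the weight.
- right_foot: The same under the right screw.
- long_bubble (a point): Middle of the bubble in the long vial: a pale drop with a dark edge, 26 mm long, on top of a 16 mm green-tinted tube. It floats to the high end, 2.5 mm off centre for every milliradian of tilt (1 mm per metre) along the tube, lagging some 0.3 s. It stops 28 mm off centre, where it shows only the direction.
- cross_bubble (a point): Middle of the bubble in the cross vial, which is like the long one.
- long_vial (a point): Middle of the marks of the long vial, 20 mm above the plate; x along the tube = the plate's x. Dark block 112 x 26 x 21 mm on the plate, centred 22 mm ahead (+x) of the plate's centre. Two black lines each side; the inner pair are 34 mm apart inside, so the bubble lies wholly between them while its middle is within 4 mm of this point.
- cross_vial (a point): The same for the cross vial, near the plate's rear edge, centred 96 mm ahead (+x) of the plate's centre; its x runs along its tube = the plate's +y (to the left).
- oil_bottle: Bystander: plastic oil bottle with a spout, 38 mm across, 112 mm high, standing upright; origin under its centre.
- tape_roll: Bystander: roll of tape lying flat, 68 mm across, 18 mm high; origin under its centre.

How it is judged:
By the outcome, as a careful person would: the job done as asked, in the order asked, and still so for the second after the job is handed in, with the robot touching nothing.
It also fails if it takes over 64 s, if anything falls off the work surface, if the arm or the gripper's body presses on something with over 40 N, if the wrist force passes 120 N, or if a joint passes its speed limit or range.

## Robot

A 6-joint arm with a two-finger parallel gripper is mounted at the origin on the work surface; the furniture and walls round the work are solid. World frame = base frame: x ahead of the robot, y to its left, z up, the work surface at z = 0. Lengths are in m, angles in rad, forces in N, time in s.
With the tool pointing down it reaches from about 0.3 to 0.775 m from the base axis. Payload 14.6 kg.
Tool frame: the origin (TCP) lies at the very end of the fingers, on their centre line; the grasp point (between the pads) lies 19 mm behind it (grip_depth is the distance from the TCP to the grasp point, in m); x points along the fingers, y is the direction in which the jaws open and shut, and the axes are right-handed (so a half turn about x gives the same grasp; the last joint's range is limited). The gripper opens to 85 mm and grips with 20 to 120 N. Pads are 22 mm wide; open, the fingers measure 114 mm over their backs; the gripper's body (76 mm by 85 mm) begins 54 mm behind the grasp point. The pads swing forward as they close: fully open they stand 13 mm farther back than shut.
Start: joints at [-1.255, 0.3, 1.521, -0, 1.321, -0.067], TCP at [0.205, -0.51, 0.231] pointing down, gripper open.
Joint ranges: [-3.03, 3.03], [-0.79, 2.21], [0.23, 2.52], [-1.04, 4.18], [0, 3.07], [-2.55, 2.55]. Speed limits (rad/s): [2.22, 2.22, 2.57, 3.14, 3.14, 3.14].

## Interface

Orientations are given as [roll, pitch, yaw] about the fixed x, y, z axes, in that order (R = Rz(yaw) Ry(pitch) Rx(roll)).
In Python, from rig import * gives the robot as it stands.
- The arm moves only by the tool servo_tool, never from a script. Its arguments are lists of equal length, an entry for each row: "angular": the turn, a rotation vector about the tool's x, y, z in degrees, a list of three; "dp": the shift along the tool's x, y, z in m, a list of three; "hand": the closure in counts, from 0 (fully open) to 255 (shut). In form: {"angular": [[wx, wy, wz], ...], "dp": [[x, y, z], ...], "hand": [hand, ...]}. A call has exactly 10 rows; each row is the pose to reach, as a shift and turn from the pose commanded when the call began, along the tool's axes at that moment; what a row does not reach only later rows make up. A row lasts 1/12 s, in which the tool goes at most 41.7 mm and 7.16 degrees, less where a joint would pass 70% of its speed; a pose out of reach is approached as far as the arm can. A call with a gripper value outside its range is refused whole. The fingers move at their own pace and stop on an object; the grip force is fixed at half the most. Time passes only in rows, so rows that repeat a pose let the fingers close, or fill a call up. It gives the time, the measured TCP pose, the force and the opening at its end, in the units of the state.
- state(): the state, without advancing time (a new reading comes with each control period).
- camera(name): name is "scene" or "top" or "wrist"; returns a dict with "frame" (480x640x3 uint8, red, green, blue), "z_map" (480x640 float32, m along the optical axis (not along the pixel's ray), 0 where there is no reading), "camera_matrix" (3x3 intrinsics, pixels), "extrinsics" (4x4, takes a point from world to camera coordinates). Camera axes: x right, y down, z forward; pixel columns grow to the right and rows downward; lengths in m; the calibration is good to about 2 mm. A picture is of the moment at which its call begins.
- finish_job(): hands the job in, once; it reports no verdict.
The state is a dict: "time": time; "qpos": joint angles; "joint_velocities": joint speeds; "joint_efforts": joint torques, N m; "tcp_pos": TCP position; "tcp_rot": TCP orientation; "force": force on the tool from outside, world axes, zero at the start; "ft_torque": the same for the moment, N m; "width": opening from 0.0 (shut) to 1.0 (fully open).
Only numpy, scipy, OpenCV 4.12 (cv2) and the standard library are available. Lean on these libraries where they do the work, as an engineer would, in place of code of your own. Each camera call takes 0.05 s, during which the arm holds its last target.

## Working session

There is one attempt and no reset: what is moved stays moved. The work goes in short steps, Python scripts to look and compute and a tool call to move; the robot and the scene stay as the last step left them, time stands still between calls to the robot, and variables do not carry over. Pictures are saved under pics/ and viewed, and the job is handed in when it is done.

Besides the shell and the picture viewer there is one more tool, called as a command line: name --argument value ..., lists and objects as JSON in quotes. servo_tool: Moves the arm, as the interface text tells. Its arguments: {"type":"object","properties":{"angular":{"type":"array","items":{"type":"array","items":{"type":"number"}}},"dp":{"type":"array","items":{"type":"array","items":{"type":"number"}}},"hand":{"type":"array","items":{"type":"number"}}},"required":["angular","dp","hand"]}

```bash
ls; mkdir -p pics
python3 - <<'E'
from rig import *
import cv2
s=state();print(s)
for n in ["scene","top","wrist"]:
    c=camera(n);cv2.imwrite(f"pics/{n}0.png",c["frame"][:,:,::-1]);print(n,c["camera_matrix"],c["extrinsics"])
E
```

```text
pics
{'time': 0.0, 'qpos': array([-1.25457448e+00,  3.00457868e-01,  1.52161739e+00, -3.56497743e-05,
        1.32069641e+00, -6.66177993e-02]), 'joint_velocities': array([ 1.26109557e-03, -2.59335051e-05, -7.61115854e-04, -1.00566388e-03,
        1.72995316e-03,  2.22629846e-04]), 'joint_efforts': array([-6.56968223e-04, -5.43505347e+01, -3.61792123e+01, -6.68504731e-05,
        3.91770765e-03, -5.41661836e-05]), 'tcp_pos': array([ 0.20535905, -0.50995642,  0.23071321]), 'tcp_rot': array([-1.60813503,  1.56961681,  1.91630611]), 'force': array([ 0.40192926,  0.05134781, -0.88328412]), 'ft_torque': array([ 0.0184769 , -0.04417362, -0.04115624]), 'width': 1.0007231186590408}
scene [[501.0359515    0.         323.0003496 ]
 [  0.         501.0359515  245.00881864]
 [  0.           0.           1.        ]] [[ 0.86570238 -0.50012127 -0.0209307  -0.61304048]
 [-0.26475093 -0.42199143 -0.86708141  0.08561835]
 [ 0.42481328  0.75617587 -0.49772656  1.06962021]
 [ 0.          0.          0.          1.        ]]
top [[604.09420139   0.         316.65922503]
 [  0.         604.09420139 255.46313766]
 [  0.           0.           1.        ]] [[ 1.87706708e-02 -9.99816819e-01  3.74046064e-03 -3.09551056e-01]
 [-9.90100069e-01 -1.91084783e-02 -1.39056536e-01  5.22505223e-01]
 [ 1.39102538e-01 -1.09324588e-03 -9.90277380e-01  1.16701661e+00]
 [ 0.00000000e+00  0.00000000e+00  0.00000000e+00  1.00000000e+00]]
wrist [[351.26985933   0.         318.52552386]
 [  0.         351.26985933 242.11164839]
 [  0.           0.           1.        ]] [[ 0.37355556 -0.92760627 -0.00168612 -0.54912055]
 [-0.8898011  -0.35884354  0.28193141 -0.03693752]
 [-0.2621264  -0.10381674 -0.95943308  0.37867062]
 [ 0.          0.          0.          1.        ]]
```

View pics/top0.png

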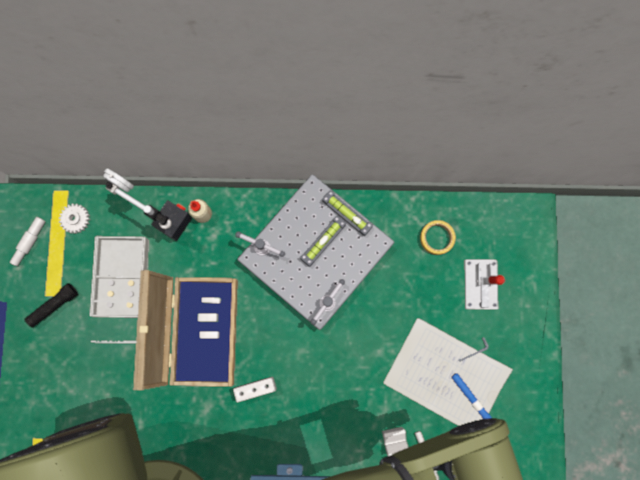

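View pics/scene0.png

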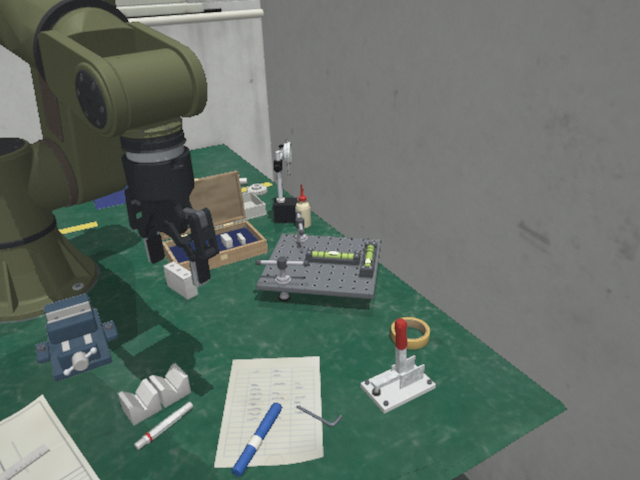

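View pics/wrist0.png

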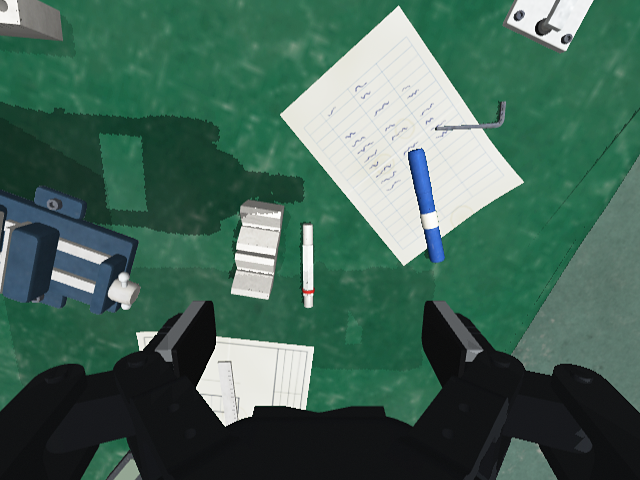

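Run:
```python
import cv2
a=cv2.imread("pics/top0.png")[165:340,225:405]; cv2.imwrite("pics/topz.png",cv2.resize(a,None,fx=3.4,fy=3.4,interpolation=cv2.INTER_CUBIC))
a=cv2.imread("pics/scene0.png")[205:315,245:395]; cv2.imwrite("pics/scz.png",cv2.resize(a,None,fx=5,fy=5,interpolation=cv2.INTER_CUBIC))
```

```text
(no output)
```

View pics/topz.png

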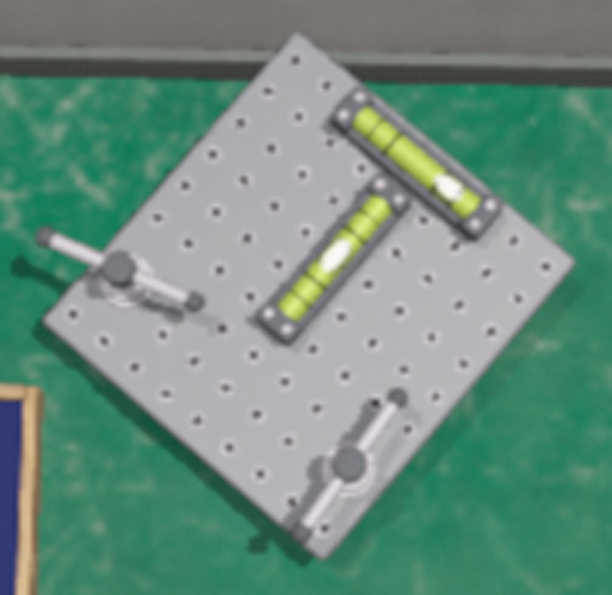

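View pics/scz.png

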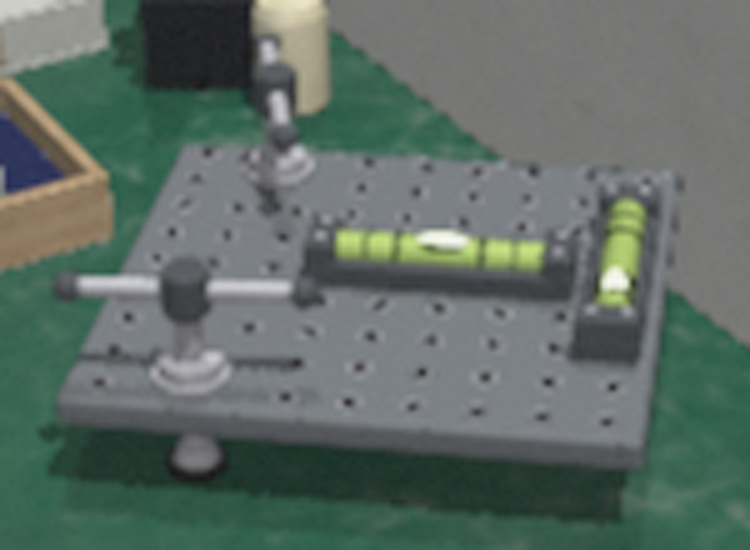

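```bash
cat > h.py <<'E'
from rig import *
import numpy as np, cv2
from scipy.spatial.transform import Rotation as R
def cloud(c):
    K=c["camera_matrix"];E=c["extrinsics"];z=c["z_map"].astype(float)
    v,u=np.mgrid[:480,:640]
    p=np.stack([(u-K[0,2])*z/K[0,0],(v-K[1,2])*z/K[1,1],z],-1)
    return (p-E[:3,3])@E[:3,:3]
def onplane(c,u,v,h):
    K=c["camera_matrix"];E=c["extrinsics"];Rm=E[:3,:3]
    o=-Rm.T@E[:3,3];d=Rm.T@np.array([(u-K[0,2])/K[0,0],(v-K[1,2])/K[1,1],1])
    return o+d*(h-o[2])/d[2]
def proj(c,p):
    q=c["extrinsics"][:3,:3]@np.asarray(p)+c["extrinsics"][:3,3];q=c["camera_matrix"]@q;return q[:2]/q[2]
E
python3 - <<'E'
from h import *
c=camera("top");f=c["frame"].astype(int);P=cloud(c);z=P[...,2]
win=np.zeros((480,640),bool);win[170:335,232:400]=1
# plate
m=win&(abs(z-.043)<.006);
pts=P[m];A=np.c_[pts[:,:2],np.ones(len(pts))];s=np.linalg.lstsq(A,pts[:,2],rcond=None)[0];print("plane",s,m.sum())
r=cv2.minAreaRect(pts[:,:2].astype(np.float32));print("plate rect",r)
for nm,(u0,u1,v0,v1) in dict(L=(232,290,225,265),R=(305,350,275,330)).items():
    w=np.zeros_like(win);w[v0:v1,u0:u1]=1
    m=w&(z>.068)&(z<.11);q=P[m]
    mu=q[:,:2].mean(0);U,S,V=np.linalg.svd(q[:,:2]-mu,full_matrices=False)
    t=(q[:,:2]-mu)@V[0];h=q[q[:,2]>.089]
    print(nm,m.sum(),"mean",mu,"ext",t.min(),t.max(),"mid",mu+V[0]*(t.min()+t.max())/2,"ang",np.degrees(np.arctan2(V[0,1],V[0,0])),"head",len(h),h.mean(0) if len(h) else 0)
# green tube, white bubble
R_,G,B=f[...,0],f[...,1],f[...,2]
g=win&(G-B>70)&(R_>100)
b=win&(R_>225)&(G>225)&(B>150)
n,l,st,ce=cv2.connectedComponentsWithStats(cv2.morphologyEx((g|b).astype(np.uint8),cv2.MORPH_CLOSE,np.ones((3,3))))
for i in range(1,n):
    if st[i,4]>30: 
        print("tube",st[i],ce[i],onplane(c,*ce[i],.063), b[l==i].sum())
print(state()["tcp_rot"],R.from_euler("xyz",state()["tcp_rot"]).as_matrix())
E
```

```text
plane [-0.0050596  -0.00641653  0.04445526] 10129
plate rect ((0.4939619302749634, -0.2606050670146942), (0.21618857979774475, 0.34577643871307373), 50.668235778808594)
L 287 mean [ 0.54128811 -0.19016699] ext -0.05216204739544759 0.050847997511180965 mid [ 0.54154324 -0.18956152] ang -112.85002269143426 head 122 [ 0.54124871 -0.19064675  0.09245609]
R 288 mean [ 0.43388528 -0.32110147] ext -0.05222900995702463 0.0511452302272004 mid [ 0.43433134 -0.32140917] ang 145.40221473098447 head 128 [ 0.43308572 -0.3207883   0.09226133]
tube [329 197  37  32 271] [346.3099631  211.66420664] [ 0.61292009 -0.3562981   0.063     ] 25
tube [307 223  33  36 280] [322.98571429 240.33571429] [ 0.55478885 -0.31133888  0.063     ] 39
[-1.62192433  1.57008946  1.9024793 ] [[-2.30180360e-04  3.73529374e-01 -9.27618323e-01]
 [ 6.68339421e-04 -9.27618083e-01 -3.73529443e-01]
 [-9.99999750e-01 -7.05943035e-04 -3.61249409e-05]]
```

```bash
cat >> h.py <<'E'
def bubbles(c=None,save=None,hL=.066,name="top"):
    c=c or camera(name);f=c["frame"].astype(int)
    R_,G,B=f[...,0],f[...,1],f[...,2]
    g=((G-B>60)&(R_>90)).astype(np.uint8);b=((B>140)&(G>185)&(R_>185))
    if save: cv2.imwrite(save,c["frame"][:,:,::-1])
    O=np.array([.537,-.297]);ex=np.array([.769,-.639]);ey=np.array([.639,.769])
    out={}
    for nm,ctr,ax,pe in (("long",O+.022*ex,ex,ey),("cross",O+.096*ex,ey,ex)):
        v,u=np.nonzero(np.ones((480,640)))
        K=c["camera_matrix"];E=c["extrinsics"];Rm=E[:3,:3];o=-Rm.T@E[:3,3]
        d=np.c_[(u-K[0,2])/K[0,0],(v-K[1,2])/K[1,1],np.ones(len(u))]@Rm
        p=(o+d*((hL-o[2])/d[:,2])[:,None])[:,:2]-ctr
        t=p@ax;w=p@pe;k=(abs(t)<.056)&(abs(w)<.010)
        gg=k&g[v,u].astype(bool);bb=k&b[v,u]
        if bb.sum()==0 or gg.sum()==0: out[nm]=None;continue
        al=gg|bb
        lo,hi=np.percentile(t[al],[1,99])
        wt=np.clip(B[v,u][bb]-100,0,None);tb=(t[bb]*wt).sum()/wt.sum()
        out[nm]=dict(tube=np.round([lo*1e3,hi*1e3],1),bub=round(tb*1e3,1),ext=np.round([t[bb].min()*1e3,t[bb].max()*1e3],1),off=round((tb-(lo+hi)/2)*1e3,1),w=round(w[al].mean()*1e3,1),n=int(bb.sum()))
    return out
E
python3 - <<'E'
from h import *
print(bubbles()); print(bubbles(name="scene"))
print(state()["time"],state()["tcp_pos"])
E
```

```text
{'long': {'tube': array([-48.3,  50.5]), 'bub': np.float64(1.0), 'ext': array([-49.8,  52.1]), 'off': np.float64(-0.0), 'w': np.float64(0.3), 'n': 71}, 'cross': {'tube': array([-42.2,  49.7]), 'bub': np.float64(-20.5), 'ext': array([-48.3,  52.2]), 'off': np.float64(-24.2), 'w': np.float64(-0.2), 'n': 54}}
{'long': {'tube': array([-41.6,  41.1]), 'bub': np.float64(0.9), 'ext': array([-9.8, 11.8]), 'off': np.float64(1.2), 'w': np.float64(-5.6), 'n': 30}, 'cross': {'tube': array([-43.5,  36.2]), 'bub': np.float64(-28.2), 'ext': array([-36.4, -20.4]), 'off': np.float64(-24.5), 'w': np.float64(0.6), 'n': 20}}
0.3 [ 0.20540195 -0.51011954  0.23109601]
```

servo_tool --angular '[[-7, 0, 0], [-14, 0, 0], [-21, 0, 0], [-28, 0, 0], [-35, 0, 0], [-42, 0, 0], [-49, 0, 0], [-56, 0, 0], [-63, 0, 0], [-70, 0, 0]]' --dp '[[0, -0.01, -0.025], [0, -0.0245, -0.0615], [0, -0.039, -0.098], [0, -0.0535, -0.1345], [0, -0.068, -0.171], [0, -0.0825, -0.2075], [0, -0.097, -0.244], [0, -0.1115, -0.2805], [0, -0.126, -0.317], [0, -0.14, -0.353]]' --hand '[80, 80, 80, 80, 80, 80, 80, 80, 80, 80]'

```text
time: 1.13
tcp_pos: [0.4818, -0.2467, 0.2314]
tcp_rot: [1.043, 1.571, -0.488]
force: [0.2, -1.0, 0.6]
width: 0.685
```

```bash
cat >> h.py <<'E'
def rel(target=None,yaw=None):
    s=state();M=R.from_euler("xyz",s["tcp_rot"]).as_matrix();p=np.array(s["tcp_pos"])
    y=np.degrees(np.arctan2(M[1,1],M[0,1]))
    print("t",round(s["time"],2),"tcp",p.round(4),"tilt",M[:,0].round(4),"jawyaw",y.round(1),"q6",np.degrees(s["qpos"][5]).round(1),"w",round(s["width"],3),"F",np.round(s["force"],1))
    if target is not None: print("dp tool",(M.T@(np.array(target)-p)).round(4))
    if yaw is not None: print("wx",-(yaw-y))
E
python3 - <<'E'
from h import *
rel([.5413,-.1904,.2],109)
E
```

```text
t 1.13 tcp [ 0.4818 -0.2467  0.2314] tilt [ 2.e-04 -1.e-04 -1.e+00] jawyaw 2.3 q6 -33.3 w 0.685 F [ 0.2 -1.   0.6]
dp tool [ 0.0314  0.0617 -0.0539]
wx -106.71528827604449
```

servo_tool --angular '[[-7, 0, 0], [-14, 0, 0], [-21, 0, 0], [-28, 0, 0], [-35, 0, 0], [-42, 0, 0], [-49, 0, 0], [-56, 0, 0], [-63, 0, 0], [-70, 0, 0]]' --dp '[[0.01, 0.012, -0.011], [0.02, 0.025, -0.022], [0.03, 0.038, -0.033], [0.04, 0.05, -0.044], [0.05, 0.058, -0.05], [0.06, 0.0617, -0.0539], [0.07, 0.0617, -0.0539], [0.08, 0.0617, -0.0539], [0.09, 0.0617, -0.0539], [0.1, 0.0617, -0.0539]]' --hand '[80, 80, 80, 80, 80, 80, 80, 80, 80, 80]'

```text
time: 1.97
tcp_pos: [0.5404, -0.1924, 0.1307]
tcp_rot: [2.903, 1.571, 2.593]
force: [0.6, -0.2, 0.1]
width: 0.687
```

Run:
```python
from h import *
rel([.5413,-.1904,.067],109)
```

```text
t 1.97 tcp [ 0.5404 -0.1924  0.1307] tilt [-2.e-04  1.e-04 -1.e+00] jawyaw 72.3 q6 -95.5 w 0.687 F [ 0.6 -0.2  0.1]
dp tool [0.0637 0.0022 0.0002]
wx -36.713388375534834
```

servo_tool --angular '[[-7, 0, 0], [-14, 0, 0], [-21, 0, 0], [-28, 0, 0], [-35, 0, 0], [-37, 0, 0], [-37, 0, 0], [-37, 0, 0], [-37, 0, 0], [-37, 0, 0]]' --dp '[[0, 0.001, 0], [0, 0.002, 0], [0, 0.0022, 0], [0, 0.0022, 0], [0.005, 0.0022, 0], [0.01, 0.0022, 0], [0.015, 0.0022, 0], [0.015, 0.0022, 0], [0.015, 0.0022, 0], [0.015, 0.0022, 0]]' --hand '[80, 80, 80, 80, 80, 80, 80, 80, 80, 80]'

```text
time: 2.8
tcp_pos: [0.5412, -0.1905, 0.1165]
tcp_rot: [-0.762, 1.571, -0.433]
force: [-0.4, -0.3, 0.4]
width: 0.686
```

Run:
```python
from h import *
rel([.5413,-.1904,.067],109)
for n in ["wrist","scene","top"]:
    c=camera(n);f=c["frame"][:,:,::-1].copy()
    if n=="wrist": w=f
    elif n=="scene": s=cv2.resize(f[150:330,230:400],None,fx=3.3,fy=3.3)
cv2.imwrite("pics/w1.png",w);cv2.imwrite("pics/s1.png",s)
```

```text
t 2.8 tcp [ 0.5412 -0.1905  0.1165] tilt [ 2.e-04 -1.e-04 -1.e+00] jawyaw 108.9 q6 -131.9 w 0.686 F [-0.4 -0.3  0.4]
dp tool [0.0495 0.     0.0001]
wx -0.13791822693025324
```

View pics/w1.png

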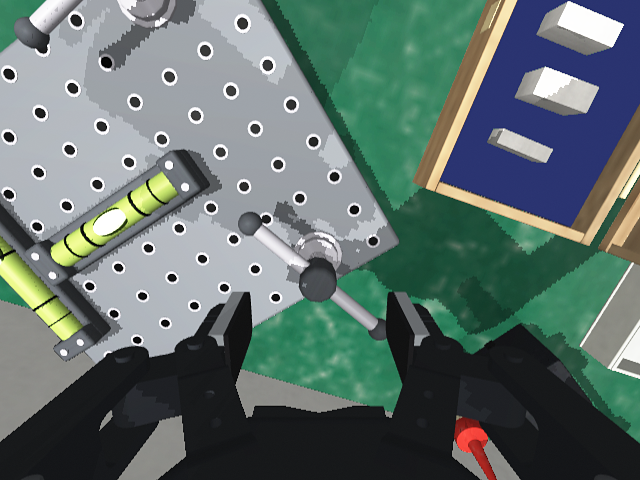

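View pics/s1.png

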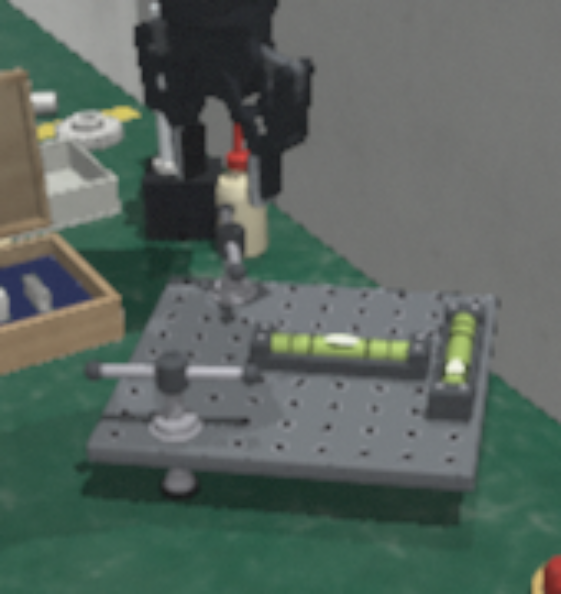

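servo_tool --angular '[[0, 0, 0], [0, 0, 0], [0, 0, 0], [0, 0, 0], [0, 0, 0], [0, 0, 0], [5, 0, 0], [10, 0, 0], [15, 0, 0], [20, 0, 0]]' --dp '[[0.01, 0, 0], [0.02, 0, 0], [0.03, 0, 0], [0.04, 0, 0], [0.0495, 0, 0], [0.0495, 0, 0], [0.0495, 0, 0], [0.0495, 0, 0], [0.0495, 0, 0], [0.0495, 0, 0]]' --hand '[80, 80, 80, 80, 80, 80, 80, 80, 80, 80]'

```text
time: 3.78
tcp_pos: [0.5414, -0.1905, 0.0669]
tcp_rot: [-0.374, 1.57, -0.396]
force: [2.1, 0.0, -1.0]
width: 0.686
```

```bash
sed -i 's/abs(t)<.056)&(abs(w)<.010)/abs(t)<.056)\&(abs(w)<.010)/; s/bb=k&b\[v,u\]/bb=k\&b[v,u]\&(abs(t)<.043)/' h.py
cat >> h.py <<'E'
def look(tag):
    rel();c=camera("top");d=camera("scene")
    print("top",bubbles(c));print("scene",bubbles(d))
    a=cv2.resize(c["frame"][170:330,235:395],(400,400),interpolation=cv2.INTER_CUBIC)
    b=cv2.resize(d["frame"][170:330,240:400],(400,400),interpolation=cv2.INTER_CUBIC)
    cv2.imwrite(f"pics/{tag}.png",np.hstack([a,b])[:,:,::-1])
E
python3 - <<'E'
from h import *
look("k1")
E
```

```text
t 3.78 tcp [ 0.5414 -0.1905  0.0669] tilt [ 6.e-04 -2.e-04 -1.e+00] jawyaw 88.7 q6 -111.7 w 0.686 F [ 2.1  0.  -1. ]
top {'long': {'tube': array([-41.2,  43. ]), 'bub': np.float64(1.6), 'ext': array([-11.6,  13.6]), 'off': np.float64(0.7), 'w': np.float64(0.0), 'n': 63}, 'cross': {'tube': array([-40.9,  43.4]), 'bub': np.float64(-22.4), 'ext': array([-32.6, -11.5]), 'off': np.float64(-23.7), 'w': np.float64(-0.3), 'n': 51}}
scene {'long': {'tube': array([-40.7,  41.1]), 'bub': np.float64(0.4), 'ext': array([-9.8, 11.3]), 'off': np.float64(0.2), 'w': np.float64(-5.7), 'n': 27}, 'cross': {'tube': array([-43.5,  36.2]), 'bub': np.float64(-26.3), 'ext': array([-32.6, -16.8]), 'off': np.float64(-22.6), 'w': np.float64(0.4), 'n': 20}}
```

View pics/k1.png

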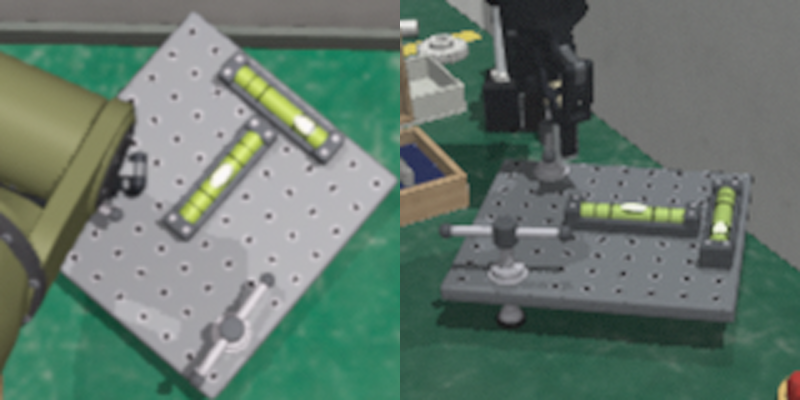

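servo_tool --angular '[[7, 0, 0], [14, 0, 0], [21, 0, 0], [28, 0, 0], [35, 0, 0], [42, 0, 0], [49, 0, 0], [56, 0, 0], [63, 0, 0], [70, 0, 0]]' --dp '[[0, 0, 0], [0, 0, 0], [0, 0, 0], [0, 0, 0], [0, 0, 0], [0, 0, 0], [0, 0, 0], [0, 0, 0], [0, 0, 0], [0, 0, 0]]' --hand '[80, 80, 80, 80, 80, 80, 80, 80, 80, 80]'

```text
time: 4.72
tcp_pos: [0.5413, -0.1906, 0.0669]
tcp_rot: [0.681, 1.57, -0.562]
force: [1.6, -1.3, -0.6]
width: 0.685
```

Run:
```python
from h import *
look("k2")
```

```text
t 4.72 tcp [ 0.5413 -0.1906  0.0669] tilt [ 6.e-04 -4.e-04 -1.e+00] jawyaw 18.8 q6 -41.8 w 0.685 F [ 1.6 -1.3 -0.6]
top {'long': {'tube': array([-41.8,  43. ]), 'bub': np.float64(0.3), 'ext': array([-11.6,  12.1]), 'off': np.float64(-0.3), 'w': np.float64(-0.0), 'n': 60}, 'cross': {'tube': array([-41.1,  43.4]), 'bub': np.float64(-19.2), 'ext': array([-29.8,  -8.7]), 'off': np.float64(-20.4), 'w': np.float64(-0.3), 'n': 55}}
scene {'long': {'tube': array([-41.6,  41.1]), 'bub': np.float64(-1.0), 'ext': array([-11.8,   9.2]), 'off': np.float64(-0.7), 'w': np.float64(-5.6), 'n': 27}, 'cross': {'tube': array([-43.5,  36.2]), 'bub': np.float64(-24.2), 'ext': array([-32.6, -13. ]), 'off': np.float64(-20.5), 'w': np.float64(0.6), 'n': 22}}
```

View pics/k2.png

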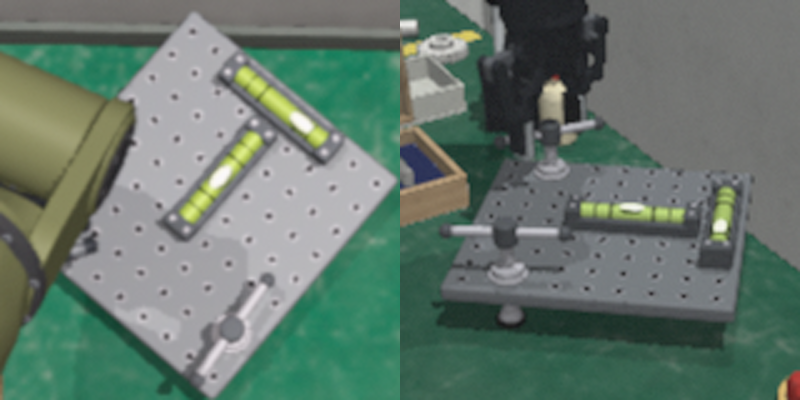

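servo_tool --angular '[[7, 0, 0], [14, 0, 0], [21, 0, 0], [28, 0, 0], [35, 0, 0], [42, 0, 0], [49, 0, 0], [56, 0, 0], [63, 0, 0], [70, 0, 0]]' --dp '[[0, 0, 0], [0, 0, 0], [0, 0, 0], [0, 0, 0], [0, 0, 0], [0, 0, 0], [0, 0, 0], [0, 0, 0], [0, 0, 0], [0, 0, 0]]' --hand '[80, 80, 80, 80, 80, 80, 80, 80, 80, 80]'

```text
time: 5.65
tcp_pos: [0.5413, -0.1905, 0.0669]
tcp_rot: [1.888, 1.57, -0.573]
force: [1.8, -0.9, 0.5]
width: 0.686
```

servo_tool --angular '[[7, 0, 0], [14, 0, 0], [21, 0, 0], [28, 0, 0], [35, 0, 0], [42, 0, 0], [49, 0, 0], [56, 0, 0], [63, 0, 0], [70, 0, 0]]' --dp '[[0, 0, 0], [0, 0, 0], [0, 0, 0], [0, 0, 0], [0, 0, 0], [0, 0, 0], [0, 0, 0], [0, 0, 0], [0, 0, 0], [0, 0, 0]]' --hand '[80, 80, 80, 80, 80, 80, 80, 80, 80, 80]'

```text
time: 6.48
tcp_pos: [0.5414, -0.1906, 0.067]
tcp_rot: [3.127, 1.57, -0.556]
force: [1.3, -1.7, 0.2]
width: 0.688
```

Run:
```python
from h import *
look("k3")
```

```text
t 6.48 tcp [ 0.5414 -0.1906  0.067 ] tilt [ 7.e-04 -4.e-04 -1.e+00] jawyaw -121.0 q6 97.9 w 0.688 F [ 1.3 -1.7  0.2]
top {'long': {'tube': array([-41.2,  43.2]), 'bub': np.float64(-3.7), 'ext': array([-14.6,   8. ]), 'off': np.float64(-4.7), 'w': np.float64(-0.3), 'n': 62}, 'cross': {'tube': array([-41.1,  42.3]), 'bub': np.float64(-11.8), 'ext': array([-22.8,  -0.1]), 'off': np.float64(-12.4), 'w': np.float64(-0.1), 'n': 58}}
scene {'long': {'tube': array([-40.8,  41.2]), 'bub': np.float64(-4.8), 'ext': array([-13.9,   5.1]), 'off': np.float64(-5.0), 'w': np.float64(-5.7), 'n': 27}, 'cross': {'tube': array([-43.5,  36.2]), 'bub': np.float64(-16.1), 'ext': array([-24.8,  -4.9]), 'off': np.float64(-12.4), 'w': np.float64(0.8), 'n': 24}}
```

View pics/k3.png

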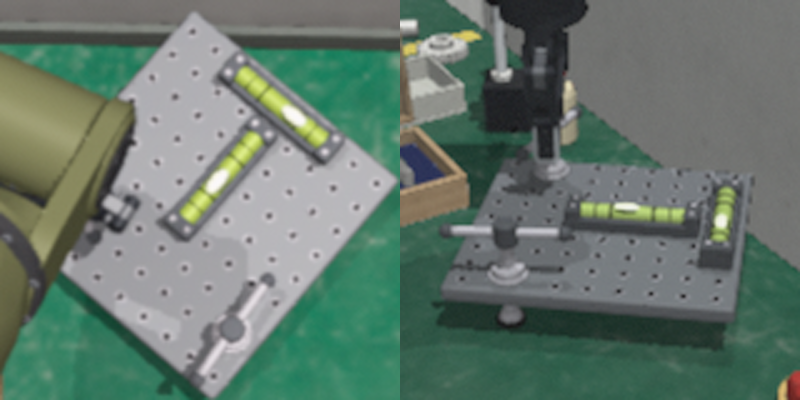

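servo_tool --angular '[[7, 0, 0], [14, 0, 0], [21, 0, 0], [27, 0, 0], [27, 0, 0], [21, 0, 0], [21, 0, 0], [21, 0, 0], [21, 0, 0], [21, 0, 0]]' --dp '[[0, 0, 0], [0, 0, 0], [0, 0, 0], [0, 0, 0], [0, 0, 0], [0, 0, 0], [-0.015, 0, 0], [-0.035, 0, 0], [-0.055, 0, 0], [-0.063, 0, 0]]' --hand '[80, 80, 80, 80, 80, 80, 80, 80, 80, 80]'

```text
time: 7.42
tcp_pos: [0.5417, -0.1906, 0.1322]
tcp_rot: [-2.604, 1.568, -0.361]
force: [-0.5, -0.5, 1.3]
width: 0.688
```

Run:
```python
from h import *
rel([.4337,-.3211,.13],-76.6);print(bubbles())
```

```text
t 7.42 tcp [ 0.5417 -0.1906  0.1322] tilt [ 2.4e-03 -9.0e-04 -1.0e+00] jawyaw -141.5 q6 118.5 w 0.688 F [-0.5 -0.5  1.3]
dp tool [ 0.0021  0.1658 -0.035 ]
wx -64.93256680047105
{'long': {'tube': array([-41.2,  43.2]), 'bub': np.float64(-5.6), 'ext': array([-15.9,   6.5]), 'off': np.float64(-6.6), 'w': np.float64(-0.3), 'n': 56}, 'cross': {'tube': array([-41.1,  42.3]), 'bub': np.float64(-8.3), 'ext': array([-20. ,   3.9]), 'off': np.float64(-8.9), 'w': np.float64(0.0), 'n': 58}}
```

servo_tool --angular '[[-7, 0, 0], [-14, 0, 0], [-21, 0, 0], [-28, 0, 0], [-35, 0, 0], [-42, 0, 0], [-49, 0, 0], [-56, 0, 0], [-63, 0, 0], [-65, 0, 0]]' --dp '[[0, 0.015, -0.003], [0, 0.04, -0.008], [0, 0.065, -0.013], [0, 0.09, -0.019], [0, 0.115, -0.024], [0, 0.14, -0.03], [0, 0.155, -0.033], [0, 0.1658, -0.035], [0, 0.1658, -0.035], [0, 0.1658, -0.035]]' --hand '[80, 80, 80, 80, 80, 80, 80, 80, 80, 80]'

```text
time: 8.3
tcp_pos: [0.431, -0.3202, 0.1286]
tcp_rot: [-0.997, 1.569, 2.383]
force: [1.3, 0.7, 0.2]
width: 0.687
```

Run:
```python
from h import *
rel([.4337,-.3211,.067],-76.6)
c=camera("top");P=cloud(c);z=P[...,2];f=c["frame"]
cv2.imwrite("pics/k4.png",cv2.resize(f[170:350,220:420],(800,720))[:600,:,::-1])
w=np.zeros(z.shape,bool);w[225:270,232:292]=1
m=w&(z>.070)&(z<.098);q=P[m]
if m.sum()>20:
    mu=q[:,:2].mean(0);V=np.linalg.svd(q[:,:2]-mu,full_matrices=False)[2];print("L bar",m.sum(),mu,np.degrees(np.arctan2(V[0,1],V[0,0])))
```

```text
t 8.3 tcp [ 0.431  -0.3202  0.1286] tilt [-0.0012  0.0011 -1.    ] jawyaw -76.4 q6 35.9 w 0.687 F [1.3 0.7 0.2]
dp tool [ 0.0616  0.0016 -0.0025]
wx 0.20960877593496718
L bar 236 [ 0.53498848 -0.19126288] -175.95769195192662
```

View pics/k4.png

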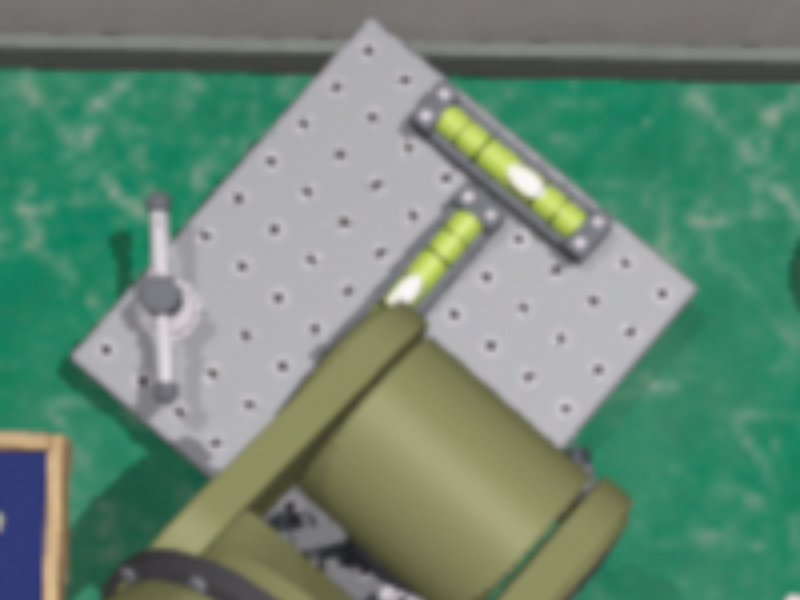

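servo_tool --angular '[[0, 0, 0], [0, 0, 0], [0, 0, 0], [0, 0, 0], [0, 0, 0], [0, 0, 0], [0, 0, 0], [-7, 0, 0], [-14, 0, 0], [-21, 0, 0]]' --dp '[[0, 0.001, -0.0015], [0.005, 0.0016, -0.0025], [0.015, 0.0016, -0.0025], [0.03, 0.0016, -0.0025], [0.045, 0.0016, -0.0025], [0.06, 0.0016, -0.0025], [0.0616, 0.0016, -0.0025], [0.0616, 0.0016, -0.0025], [0.0616, 0.0016, -0.0025], [0.0616, 0.0016, -0.0025]]' --hand '[80, 80, 80, 80, 80, 80, 80, 80, 80, 80]'

```text
time: 9.18
tcp_pos: [0.4344, -0.3208, 0.0678]
tcp_rot: [-0.976, 1.57, 2.764]
force: [-2.2, -1.8, -2.4]
width: 0.686
```

Run:
```python
from h import *
rel([.4337,-.3211,.067],-76.6)
print(bubbles(),bubbles(name="scene"))
```

```text
t 9.18 tcp [ 0.4344 -0.3208  0.0678] tilt [-1.e-03  4.e-04 -1.e+00] jawyaw -55.7 q6 15.4 w 0.686 F [-2.2 -1.8 -2.4]
dp tool [ 0.0008 -0.0002  0.0007]
wx 20.884201228799192
{'long': {'tube': array([-38.4,  43.6]), 'bub': np.float64(-5.6), 'ext': array([-15.9,   6.5]), 'off': np.float64(-8.2), 'w': np.float64(0.3), 'n': 58}, 'cross': {'tube': array([-41.1,  43.1]), 'bub': np.float64(-8.5), 'ext': array([-20. ,   2.6]), 'off': np.float64(-9.4), 'w': np.float64(0.1), 'n': 57}} {'long': {'tube': array([-41.6,  42.4]), 'bub': np.float64(-6.6), 'ext': array([-15.9,   3.1]), 'off': np.float64(-6.9), 'w': np.float64(-5.9), 'n': 26}, 'cross': {'tube': array([-43.8,  36.2]), 'bub': np.float64(-13.4), 'ext': array([-24.5,  -4.6]), 'off': np.float64(-9.6), 'w': np.float64(0.8), 'n': 22}}
```

servo_tool --angular '[[-7, 0, 0], [-14, 0, 0], [-21, 0, 0], [-28, 0, 0], [-35, 0, 0], [-42, 0, 0], [-49, 0, 0], [-56, 0, 0], [-63, 0, 0], [-70, 0, 0]]' --dp '[[0, 0, 0], [0, 0, 0], [0, 0, 0], [0, 0, 0], [0, 0, 0], [0, 0, 0], [0, 0, 0], [0, 0, 0], [0, 0, 0], [0, 0, 0]]' --hand '[80, 80, 80, 80, 80, 80, 80, 80, 80, 80]'

```text
time: 10.12
tcp_pos: [0.4348, -0.3212, 0.0684]
tcp_rot: [0.447, 1.57, -0.88]
force: [-0.9, -1.9, -0.7]
width: 0.686
```

servo_tool --angular '[[-7, 0, 0], [-14, 0, 0], [-21, 0, 0], [-28, 0, 0], [-35, 0, 0], [-42, 0, 0], [-49, 0, 0], [-56, 0, 0], [-63, 0, 0], [-70, 0, 0]]' --dp '[[0, 0, 0], [0, 0, 0], [0, 0, 0], [0, 0, 0], [0, 0, 0], [0, 0, 0], [0, 0, 0], [0, 0, 0], [0, 0, 0], [0, 0, 0]]' --hand '[80, 80, 80, 80, 80, 80, 80, 80, 80, 80]'

```text
time: 10.95
tcp_pos: [0.4345, -0.321, 0.0682]
tcp_rot: [-2.694, 1.571, -2.799]
force: [-1.5, -0.7, -0.4]
width: 0.689
```

Run:
```python
from h import *
look("k5")
```

```text
t 10.95 tcp [ 0.4345 -0.321   0.0682] tilt [-3.e-04 -1.e-04 -1.e+00] jawyaw 84.0 q6 -124.3 w 0.689 F [-1.5 -0.7 -0.4]
top {'long': {'tube': array([-38.4,  43.6]), 'bub': np.float64(-2.4), 'ext': array([-14.4,   9.3]), 'off': np.float64(-5.0), 'w': np.float64(0.1), 'n': 59}, 'cross': {'tube': array([-41.8,  42.3]), 'bub': np.float64(-2.8), 'ext': array([-14.4,   9.5]), 'off': np.float64(-3.0), 'w': np.float64(-0.2), 'n': 57}}
scene {'long': {'tube': array([-41.7,  41.2]), 'bub': np.float64(-3.4), 'ext': array([-13.9,   7.2]), 'off': np.float64(-3.2), 'w': np.float64(-5.9), 'n': 28}, 'cross': {'tube': array([-43.8,  36.2]), 'bub': np.float64(-7.7), 'ext': array([-17.1,   3.3]), 'off': np.float64(-3.9), 'w': np.float64(0.8), 'n': 27}}
```

View pics/k5.png

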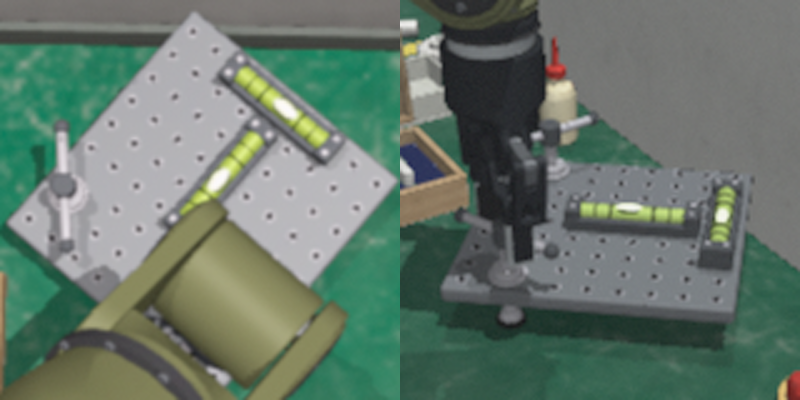

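servo_tool --angular '[[-7, 0, 0], [-14, 0, 0], [-15, 0, 0], [-15, 0, 0], [-9, 0, 0], [-9, 0, 0], [-9, 0, 0], [-9, 0, 0], [-9, 0, 0], [-9, 0, 0]]' --dp '[[0, 0, 0], [0, 0, 0], [0, 0, 0], [0, 0, 0], [0, 0, 0], [-0.015, 0, 0], [-0.035, 0, 0], [-0.055, 0, 0], [-0.062, 0, 0], [-0.062, 0, 0]]' --hand '[80, 80, 80, 80, 80, 80, 80, 80, 80, 80]'

```text
time: 11.88
tcp_pos: [0.4354, -0.3213, 0.1318]
tcp_rot: [-0.694, 1.567, -0.648]
force: [0.7, 0.1, 0.4]
width: 0.682
```

servo_tool --angular '[[7, 0, 0], [14, 0, 0], [21, 0, 0], [28, 0, 0], [35, 0, 0], [42, 0, 0], [49, 0, 0], [56, 0, 0], [63, 0, 0], [70, 0, 0]]' --dp '[[0, 0, 0], [0, 0, 0], [0, 0, 0], [0, 0, 0], [0, 0, 0], [0, 0, 0], [0, 0, 0], [0, 0, 0], [0, 0, 0], [0, 0, 0]]' --hand '[80, 80, 80, 80, 80, 80, 80, 80, 80, 80]'

```text
time: 12.72
tcp_pos: [0.4344, -0.3206, 0.1287]
tcp_rot: [-2.754, 1.569, 2.35]
force: [0.1, 0.9, -1.1]
width: 0.69
```

Run:
```python
from h import *
look("k6");rel([.4337,-.3211,.067])
c=camera("wrist");cv2.imwrite("pics/w6.png",c["frame"][:,:,::-1])
P=cloud(c);z=P[...,2];m=(z>.074)&(z<.098)&(np.hypot(P[...,0]-.4337,P[...,1]+.3211)<.06)
q=P[m];mu=q[:,:2].mean(0);V=np.linalg.svd(q[:,:2]-mu,full_matrices=False)[2];print("R bar",m.sum(),mu,np.degrees(np.arctan2(V[0,1],V[0,0])))
```

```text
t 12.72 tcp [ 0.4344 -0.3206  0.1287] tilt [-0.0012  0.0012 -1.    ] jawyaw 22.4 q6 -62.7 w 0.69 F [ 0.1  0.9 -1.1]
top {'long': {'tube': array([-4.6, 44.1]), 'bub': np.float64(2.1), 'ext': array([-5.9, 12.1]), 'off': np.float64(-17.6), 'w': np.float64(-0.3), 'n': 46}, 'cross': {'tube': array([-41.8,  42.3]), 'bub': np.float64(0.7), 'ext': array([-11.5,  12.5]), 'off': np.float64(0.4), 'w': np.float64(-0.2), 'n': 57}}
scene {'long': {'tube': array([-41.7,  41.2]), 'bub': np.float64(-1.5), 'ext': array([-11.8,   9.8]), 'off': np.float64(-1.3), 'w': np.float64(-6.0), 'n': 28}, 'cross': {'tube': array([-43.8,  36.2]), 'bub': np.float64(-4.3), 'ext': array([-16.8,   7.4]), 'off': np.float64(-0.5), 'w': np.float64(0.7), 'n': 30}}
t 12.82 tcp [ 0.4344 -0.3206  0.1289] tilt [-0.0011  0.0011 -1.    ] jawyaw 22.6 q6 -63.0 w 0.688 F [0.3 0.6 0.2]
dp tool [ 0.0619 -0.0008  0.0003]
R bar 3211 [ 0.43098754 -0.31941417] -52.09637552732479
```

View pics/w6.png

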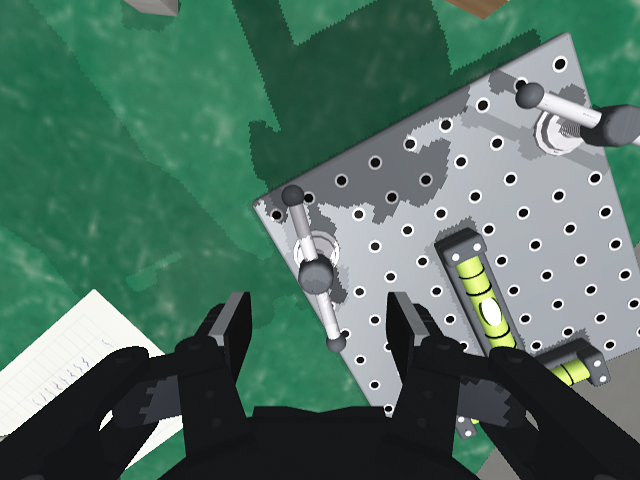

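servo_tool --angular '[[0, 0, 0], [0, 0, 0], [0, 0, 0], [0, 0, 0], [0, 0, 0], [0, 0, 0], [0, 0, 0], [0, 0, 0], [0, 0, 0], [0, 0, 0]]' --dp '[[-0.03, 0, 0], [-0.06, 0, 0], [-0.09, -0.02, 0.01], [-0.11, -0.05, 0.025], [-0.12, -0.08, 0.04], [-0.12, -0.11, 0.055], [-0.12, -0.138, 0.07], [-0.12, -0.138, 0.07], [-0.12, -0.138, 0.07], [-0.12, -0.138, 0.07]]' --hand '[80, 80, 80, 80, 80, 80, 80, 80, 80, 80]'

```text
time: 13.7
tcp_pos: [0.335, -0.4389, 0.2496]
tcp_rot: [3.095, 1.57, 1.926]
force: [0.7, -0.0, -0.3]
width: 0.684
```

Run:
```python
from h import *
look("k7")
for i in range(2):
  c=camera("wrist");cv2.imwrite(f"pics/w7.png",c["frame"][:,:,::-1]);print(bubbles(c))
print(bubbles())
c=camera("top");cv2.imwrite("pics/t7.png",cv2.resize(c["frame"][185:280,295:380],(680,590)[0:2],interpolation=cv2.INTER_CUBIC)[:,:,::-1])
```

```text
t 13.7 tcp [ 0.335  -0.4389  0.2496] tilt [-3.e-04  8.e-04 -1.e+00] jawyaw 23.0 q6 -79.5 w 0.684 F [ 0.7 -0.  -0.3]
top {'long': {'tube': array([-41.7,  43.2]), 'bub': np.float64(-0.9), 'ext': array([-13.1,  12.1]), 'off': np.float64(-1.6), 'w': np.float64(-0.5), 'n': 66}, 'cross': {'tube': array([-41.8,  42.3]), 'bub': np.float64(0.6), 'ext': array([-11.5,  12.5]), 'off': np.float64(0.3), 'w': np.float64(-0.2), 'n': 59}}
scene {'long': {'tube': array([-41.7,  41.2]), 'bub': np.float64(-1.5), 'ext': array([-11.8,   9.8]), 'off': np.float64(-1.3), 'w': np.float64(-6.0), 'n': 28}, 'cross': {'tube': array([-43.8,  36.2]), 'bub': np.float64(-4.3), 'ext': array([-16.8,   7.4]), 'off': np.float64(-0.5), 'w': np.float64(0.7), 'n': 30}}
{'long': {'tube': array([-42.7,  40.6]), 'bub': np.float64(-4.3), 'ext': array([-42.7,  40.4]), 'off': np.float64(-3.3), 'w': np.float64(-3.4), 'n': 481}, 'cross': {'tube': array([-44.7,  27.3]), 'bub': np.float64(-2.7), 'ext': array([-40.6,  13.3]), 'off': np.float64(6.0), 'w': np.float64(-3.5), 'n': 206}}
{'long': {'tube': array([-42.6,  40.5]), 'bub': np.float64(-4.1), 'ext': array([-42.5,  40.5]), 'off': np.float64(-3.1), 'w': np.float64(-3.4), 'n': 483}, 'cross': {'tube': array([-44.9,  27.4]), 'bub': np.float64(-2.7), 'ext': array([-38.5,  13.4]), 'off': np.float64(6.0), 'w': np.float64(-3.5), 'n': 206}}
{'long': {'tube': array([-41.1,  43.2]), 'bub': np.float64(-0.9), 'ext': array([-13.1,  12.1]), 'off': np.float64(-1.9), 'w': np.float64(-0.6), 'n': 66}, 'cross': {'tube': array([-41.8,  42.3]), 'bub': np.float64(0.6), 'ext': array([-11.5,  12.5]), 'off': np.float64(0.3), 'w': np.float64(-0.2), 'n': 59}}
```

View pics/t7.png

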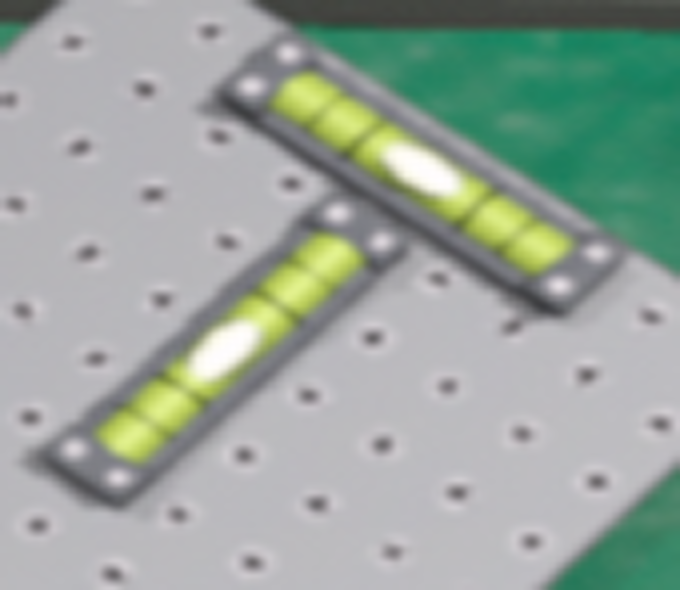

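View pics/k7.png

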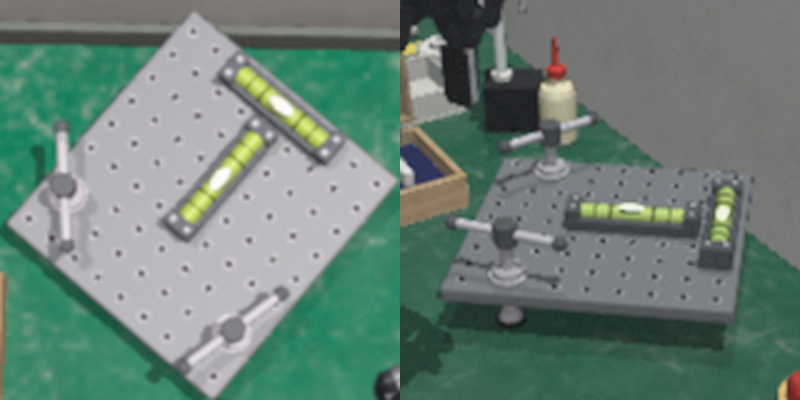

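View pics/w7.png

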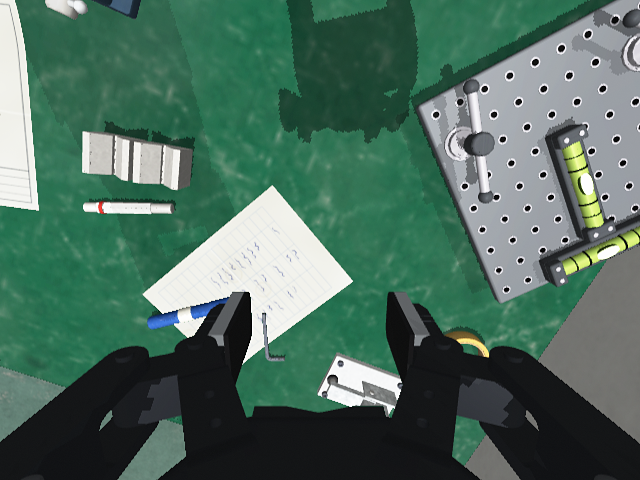

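Run:
```python
from h import *
c=camera("wrist");E=c["extrinsics"];o=-E[:3,:3].T@E[:3,3];print("cam",o,"axis",E[2,:3])
h=onplane(c,318,150,.063);print("view pt on vial plane",h)
rel(np.array(state()["tcp_pos"])+np.array([.567-h[0],-.32-h[1],0]))
```

```text
cam [ 0.30719077 -0.3728156   0.39220531] axis [ 0.10905966 -0.25858594 -0.95981212]
view pt on vial plane [ 0.31013115 -0.38158862  0.063     ]
t 14.05 tcp [ 0.3352 -0.4388  0.2502] tilt [ 0. -0. -1.] jawyaw 23.0 q6 -79.4 w 0.688 F [-0.2  1.2  0.4]
dp tool [0.     0.2605 0.0437]
```

servo_tool --angular '[[0, 0, 0], [0, 0, 0], [0, 0, 0], [0, 0, 0], [0, 0, 0], [0, 0, 0], [0, 0, 0], [0, 0, 0], [0, 0, 0], [0, 0, 0]]' --dp '[[0, 0.02, 0], [0, 0.045, 0], [0, 0.07, 0], [0, 0.095, 0], [0, 0.12, 0], [0, 0.14, 0], [0, 0.15, 0], [0, 0.15, 0], [0, 0.15, 0], [0, 0.15, 0]]' --hand '[80, 80, 80, 80, 80, 80, 80, 80, 80, 80]'

```text
time: 14.88
tcp_pos: [0.4721, -0.3812, 0.2502]
tcp_rot: [-1.78, 1.571, -2.951]
force: [0.1, 0.5, -0.2]
width: 0.685
```

Run:
```python
from h import *
c=camera("wrist");f=c["frame"]
# rectify onto plate axes at vial plane: 5 px/mm
O=np.array([.537,-.297]);ex=np.array([.769,-.639]);ey=np.array([.639,.769])
rows=[]
for ctr,ax,pe in ((O+.022*ex,ex,ey),(O+.096*ex,ey,ex)):
    src=[];dst=[]
    for a,b in ((-.06,-.02),(.06,-.02),(.06,.02),(-.06,.02)):
        q=ctr+a*ax+b*pe;src.append(proj(c,[q[0],q[1],.068]));dst.append([(a+.06)*6000,(b+.02)*6000])
    H=cv2.getPerspectiveTransform(np.float32(src),np.float32(dst));rows.append(cv2.warpPerspective(f,H,(720,240)))
cv2.imwrite("pics/v8.png",np.vstack(rows)[:,:,::-1]);cv2.imwrite("pics/w8.png",f[:,:,::-1])
```

```text
(no output)
```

View pics/v8.png

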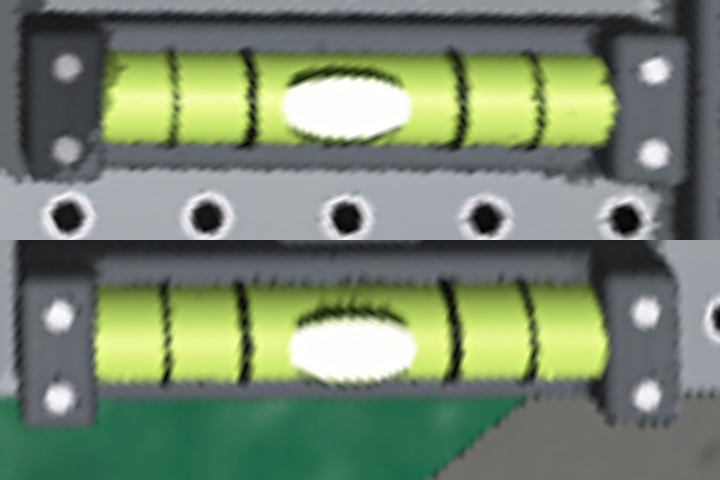

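Run:
```python
from h import *
rel();print(bubbles());print(finish_job())
```

```text
t 14.93 tcp [ 0.4721 -0.3814  0.2503] tilt [-1.e-04 -2.e-04 -1.e+00] jawyaw 22.9 q6 -65.3 w 0.686 F [0.2 0.8 0.3]
{'long': {'tube': array([-41.4,  43.1]), 'bub': np.float64(-0.6), 'ext': array([-13.1,  12.1]), 'off': np.float64(-1.5), 'w': np.float64(1.0), 'n': 60}, 'cross': {'tube': array([-1.7, 43.2]), 'bub': np.float64(4.1), 'ext': array([-2. , 12.3]), 'off': np.float64(-16.6), 'w': np.float64(-0.3), 'n': 37}}
the job is handed in; nothing more can be done
None
```

The stage plate is level: both bubbles rest wholly between their inner lines, and I handed the job in at about 15 s of the 64 s allowed.

I turned each screw by putting the half-open fingers astride its cross bar and rotating the wrist. The left screw went clockwise about 0.6–0.7 turn and the right screw anticlockwise about 0.4 turn. I then lifted clear.

| Vial | Wrist camera, overhead | Top camera | Scene camera | Limit |
|---|---|---|---|---|
| Long bubble offset | about -1.5 mm | -1.5 to -1.9 mm | -1.3 mm | ±4 mm |
| Cross bubble offset | about +0.7 mm | +0.3 mm | -0.5 mm | ±4 mm |

- **Disagreements:** The cameras differ by about 1 mm on the cross bubble, well inside the limit. The very last top-camera reading of the cross vial (-16.6 mm) is not valid, because the arm covered half the tube in that picture. The same software on the raw wrist pictures (up to +6.0 mm) was also off. I judged those from a straightened wrist picture instead.
- **Plate and surroundings:** The plate and its vials still sat where first measured. The oil bottle and tape roll looked undisturbed in the pictures, but I did not measure their positions. Wrist force stayed within a few newtons at every reading, and the hand was 0.25 m above the bench, touching nothing.

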